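Seal a sample jar with disk and twist ring

TASK

Close the open jar that stands in the square foam block: set the orange sealing disk fully home in its mouth and let go of it, then lower the blue ring with the yellow bar over it, with the bar crosswise to the jar's two red wings, and twist the ring clockwise (seen from above) until the bar lies in line with the wings. Let go and leave disk and ring level in place; the small white disk and the small grey ring belong to another jar.

Things in the scene. Friction and masses are not known exactly. Their poses are not given: they have to be found in the camera images.
- jar: Open clear jar, fixed in a grey square foam block 100 x 100 x 45 mm. Origin: centre of the block's underside. Jar 76 mm wide, shoulder at z 71 mm; white neck from there to the rim at z 95, outside 52, inside 42 mm in diameter. Two red wings stick out of the neck along the jar's +x and -x, each 55 degrees wide, to 37 mm from the axis, z 89 to 94 mm.
- rim (a point): Centre of the jar's rim, 95 mm above its origin, same axes. The ring goes down only with its bar 45 to 125 degrees counterclockwise (from above) of the wings (x axis); 60 to 70 is good; either bar end counts. Turned clockwise (light friction) its lugs pass under the wings; small stops end the turn some 10 degrees past in line, and block turning the other way.
- disk: Loose orange sealing disk, 60 g, standing on its plug. Origin: centre of underside, z up. Plug tapers from 22 (bottom) to 37 mm diameter at z 9, straight to z 12; flange 50 mm in diameter, z 12 to 17; black round knob to grip, 14 mm in diameter, z 17 to 37. Seated, the flange lies on the rim: origin 83 mm above the jar's. The look-alike (white, 35 mm wide) is too small.
- ring: Loose blue ring, 120 g. Origin: centre of underside, z up. Outside 92, inside 84 mm, 24 mm high; top lip with a 36 mm hole, underside at z 20. Yellow bar along its x over the centre to grip across: 88 long, 18 wide, z 50 to 68. Under each bar end an inward lug, z 0 to 6, 17 wide, to 31 mm from the axis. Lip on the seated disk: origin 80 mm above the jar's. The grey one (69 mm) is too small.

How it is judged:
By the outcome, as a careful person would: the job done as asked, in the order asked, and still so for the second after the job is handed in, with the robot touching nothing.
It also fails if it takes over 64 s, if anything falls off the work surface, if the arm or the gripper's body presses on something with over 40 N, if the wrist force passes 120 N, or if a joint passes its speed limit or range.

ROBOT

A 7-joint arm with a two-finger parallel gripper is mounted at the origin on the work surface. World frame = base frame: x ahead of the robot, y to its left, z up, the work surface at z = 0. Lengths are in m, angles in degrees, forces in N, time in s.
With the tool pointing down it reaches from about 0.4 to 0.925 m from the base axis. Payload 4.1 kg.
Tool frame: the origin (TCP) lies midway between the tips of the shut fingers; the grasp point (between the pads) lies 19 mm behind it; z points along the fingers, y is the line along which they close (so a half turn about z gives the same grasp; the last joint's range is limited). The gripper opens to 85 mm and grips with 20 to 120 N. Pads are 22 mm wide; open, the fingers measure 114 mm over their backs; the gripper's body (76 mm by 85 mm) begins 54 mm behind the grasp point. The pads swing forward as they close: fully open they stand 13 mm farther back than shut.
Start: joints at [59.187, 22.827, 2.584, 88.041, -1.071, 69.15, -2.905], TCP at [0.276, -0.588, 0.231] pointing down, gripper open.
Joint ranges: [-161.44, 161.44], [-28.35, 127.94], [-78.24, 83.42], [0, 140.83], [-78.03, 258.03], [13.02, 114.36], [-168.23, 168.23]. Speed limits (degrees/s): [147.25, 147.25, 180, 180, 180, 180, 180].

INTERFACE

Orientations are given as [roll, pitch, yaw] about the fixed x, y, z axes, in that order (R = Rz(yaw) Ry(pitch) Rx(roll)).
In Python, from workcell import env gives the robot as it stands.
- The arm moves only by the tool jog_arm, never from a script. Its argument "plan" is a list of rows, each a list of 7 numbers: the turn, a rotation vector about the tool's x, y, z in degrees, then the shift along the tool's x, y, z in m, then the closure, from -1 (fully open) to 1 (shut). A call has 1 to 20 rows; each row shifts and turns the commanded pose from where the row before left it, along the tool's axes as they then stand; what a row does not reach is not made up. A row lasts 1/8 s, in which the tool goes at most 62.5 mm and 10.7 degrees, less where a joint would pass 70% of its speed; a pose out of reach is approached as far as the arm can. A call with a gripper value outside its range is refused whole. The fingers move at their own pace and stop on an object; "grip_force" is the grip in N (left out, the last holds). Time passes only in rows, so rows that do not move let the fingers close. It gives the time, the measured TCP pose, the force, the opening and the grip force at its end, in the units of the state.
- env.read_state(): the state, without advancing time (a new reading comes with each control period).
- env.capture(name): name is "side" or "top" or "wrist"; returns a dict with "image" (480x640x3 uint8, blue, green, red), "K" (3x3 intrinsics, pixels), "rvec" (rotation vector, rad) and "tvec" (3), from world to camera coordinates, as OpenCV has them; the wrist camera has in their place "tool_from_camera" (4x4, takes a point from camera to tool coordinates, whose origin is the TCP and whose axes are the flange's). Camera axes: x right, y down, z forward; pixel columns grow to the right and rows downward; lengths in m; the calibration is good to about 2 mm. A picture is of the moment at which its call begins: read the wrist's pose just before it. There is no depth.
- env.hand_in(): hands the job in; it is judged then, once.
Trained networks look in the newest picture that a camera, given by its name, has taken for a name from the list of things; names that differ only in an ending like _2 or _b are one class to them, and where a whole thing is asked for, a point or a joint stands for the part that bears it (a point fixed in the world has none). Each returns a list of dicts, best first, with "score" (0 to 1); they miss things now and then, are a little off and sometimes report something else, mostly with a low value. They report only what shows in the picture. A call takes as long as a camera call.
- env.recognise(thing, camera): "pixel" ([row, column] in pixels, amid what is visible of it).
- env.trace(thing, camera): "region" (480x640 bool, what is visible of it) and "pixel" ([row, column] in pixels, amid what is visible of it).
The state is a dict: "t": time; "q": joint angles; "qvel": joint speeds; "joint_efforts": joint torques, N m; "ee_pos": TCP position; "ee_rot": TCP orientation; "wrist_force": force on the tool from outside, world axes, zero at the start; "torque": the same for the moment, N m; "grip_width": finger opening in m; "grip_force": force on a finger pad.
Only numpy, scipy, OpenCV 4.12 (cv2) and the standard library are available. Lean on these libraries where they do the work, as an engineer would, in place of code of your own. Each camera call takes 0.05 s, during which the arm holds its last target. There are 200 camera calls.

## Working session

There is one attempt and no reset: what is moved stays moved. The work goes in short steps, Python scripts to look and compute and a tool call to move; the robot and the scene stay as the last step left them, time stands still between calls to the robot, and variables do not carry over. Pictures are saved under pics/ and viewed, at most 10 in all, crops included, and the job is handed in when it is done.

Besides the shell and the picture viewer there is one more tool, called in YAML: its name, and indented under it one key for each argument. jog_arm: Moves the arm, as the interface text tells. Its arguments: {"type":"object","properties":{"plan":{"type":"array"},"grip_force":{"type":"number"}},"required":["plan"]}

```bash
mkdir -p pics
cat > h.py <<'E'
import numpy as np, cv2, sys
from workcell import env
from scipy.spatial.transform import Rotation as R
def ray(c,px,st=None):
    K=c["K"]; d=np.linalg.inv(K)@np.array([px[1],px[0],1.])
    if "rvec" in c:
        M=cv2.Rodrigues(np.array(c["rvec"],float))[0]; return -M.T@np.array(c["tvec"]).ravel(), M.T@d
    T=np.array(c["tool_from_camera"]); W=R.from_euler('xyz',st["ee_rot"],degrees=True).as_matrix()
    return W@T[:3,3]+np.array(st["ee_pos"]), W@T[:3,:3]@d
def atz(c,px,z,st=None):
    o,d=ray(c,px,st); return o+d*(z-o[2])/d[2]
E
python3 - <<'E'
from h import *
s=env.read_state(); print({k:np.round(v,3) for k,v in s.items()})
for n in ["top","side"]:
    c=env.capture(n); cv2.imwrite(f"pics/{n}0.png",c["image"]); print(n,ray(c,(240,320)))
    for t,z in [("jar",.07),("rim",.095),("disk",.02),("ring",.03)]:
        for r in env.recognise(t,n)[:3]: print(n,t,np.round(r["pixel"]),round(r["score"],2),np.round(atz(c,r["pixel"],z),3))
E
```

```text
{'t': np.float64(0.0), 'q': array([59.183, 22.873,  2.58 , 88.114, -1.073, 69.152, -2.905]), 'qvel': array([-0.007,  0.049,  0.011, -0.033, -0.006, -0.01 , -0.099]), 'joint_efforts': array([-0.0000e+00, -4.7513e+01,  1.3650e+00, -2.5422e+01,  1.2000e-02,
        9.0000e-03,  0.0000e+00]), 'ee_pos': array([ 0.276, -0.588,  0.23 ]), 'ee_rot': array([-1.79886e+02,  7.00000e-03,  2.51500e+01]), 'wrist_force': array([-0.498,  0.455, -0.092]), 'torque': array([-0.048,  0.033, -0.002]), 'grip_force': np.float64(0.0), 'grip_width': np.float64(0.086)}
top (array([ 0.39525044, -0.01218769,  0.915985  ]), array([ 0.16739522,  0.02234599, -0.98569107]))
top jar [243. 334.] 0.96 [ 0.533 -0.019  0.07 ]
top rim [246. 336.] 0.94 [ 0.524 -0.021  0.095]
top disk [192. 464.] 0.94 [ 0.643 -0.268  0.02 ]
top ring [201. 197.] 0.72 [0.619 0.245 0.03 ]
side (array([0.52332787, 0.8239417 , 0.68953124]), array([ 0.01168066, -0.79983949, -0.60037518]))
side jar [249. 316.] 0.83 [0.542 0.026 0.07 ]
side rim [250. 319.] 0.69 [0.536 0.061 0.095]
side disk [187. 276.] 0.65 [ 0.638 -0.263  0.02 ]
side ring [368. 256.] 0.76 [0.626 0.264 0.03 ]
```

View pics/top0.png

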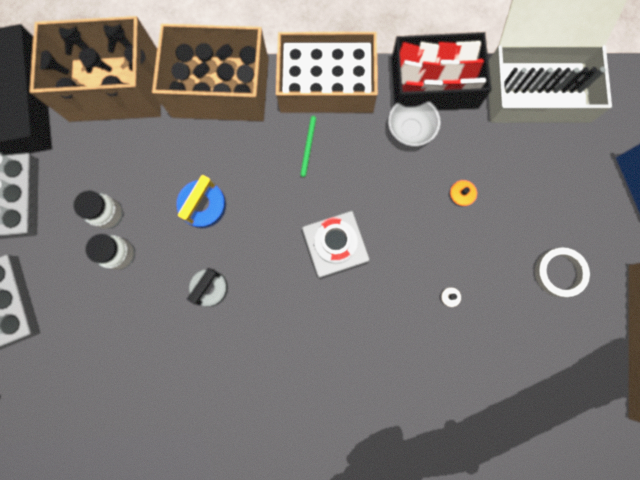

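The top view shows the jar at pixel (240,336) with its red wings up and down the image, the orange disk at (192,464), and the blue ring with yellow bar at (201,201). The look-alikes are at (287,208) and (297,451). I'll move over the disk first.

jog_arm:
  plan:
    - [0,0,0,0.039,-0.0113,0,-1]
    - [0,0,0,0.039,-0.0113,0,-1]
    - [0,0,0,0.039,-0.0113,0,-1]
    - [0,0,0,0.039,-0.0113,0,-1]
    - [0,0,0,0.039,-0.0113,0,-1]
    - [0,0,0,0.039,-0.0113,0,-1]
    - [0,0,0,0.039,-0.0113,0,-1]
    - [0,0,0,0.039,-0.0113,0,-1]
    - [0,0,0,0.039,-0.0113,0,-1]
    - [0,0,0,0.039,-0.0113,0,-1]
    - [0,0,0,0.039,-0.0113,0,-1]
    - [0,0,0,0.039,-0.0113,0,-1]
    - [0,0,0,0,0,0,-1]
    - [0,0,0,0,0,0,-1]

```text
t: 2.25
ee_pos: [0.6417, -0.2675, 0.2311]
ee_rot: [180.0, 0.1, 25.1]
wrist_force: [-0.0, -1.0, 0.6]
grip_width: 0.0856
grip_force: 0.0
```

Run:
```python
from h import *
s=env.read_state(); print(s["t"],s["ee_pos"],s["ee_rot"])
c=env.capture("wrist"); cv2.imwrite("pics/w1.png",c["image"]); print(np.round(c["tool_from_camera"],3),c["K"])
for r in env.trace("disk","wrist")[:2]:
    p=r["pixel"]; print(p,r["score"],r["region"].sum(),atz(c,p,.017,s),atz(c,p,.037,s))
```

```text
2.25 [ 0.64174442 -0.26747481  0.23109927] [1.79976098e+02 6.71254138e-02 2.51297689e+01]
[[ 0.    -0.961 -0.277  0.069]
 [ 1.     0.001 -0.002  0.001]
 [ 0.002 -0.277  0.961 -0.142]
 [ 0.     0.     0.     1.   ]] [[402.15325722   0.         320.61091398]
 [  0.         402.15325722 238.5543464 ]
 [  0.           0.           1.        ]]
[201.3, 321.0] 0.72 2380 [ 0.64318683 -0.26717437  0.017     ] [ 0.64665518 -0.26555772  0.037     ]
```

View pics/w1.png

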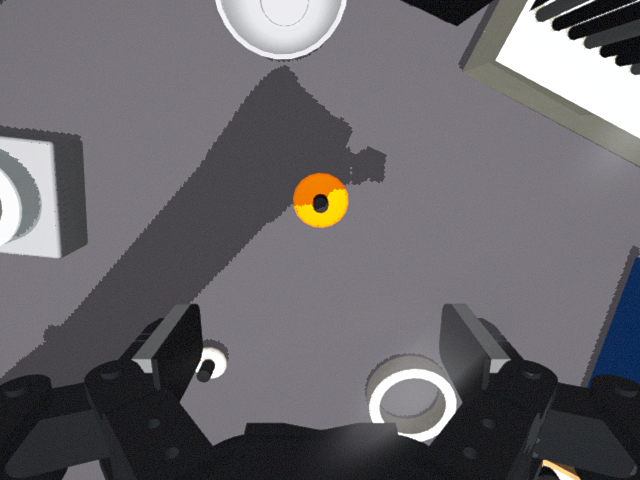

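The wrist view shows the disk, knob up, centred at pixel (201,321), within 2 mm of the TCP axis. Nothing is in the way of the fingers, so I'll go down and grip the knob.

jog_arm:
  plan:
    - [0,0,0,0.0014,0,0.03,-1]
    - [0,0,0,0,0,0.03,-1]
    - [0,0,0,0,0,0.03,-1]
    - [0,0,0,0,0,0.03,-1]
    - [0,0,0,0,0,0.03,-1]
    - [0,0,0,0,0,0.03,-0.5]
    - [0,0,0,0,0,0.02,-0.5]
    - [0,0,0,0,0,0.012,-0.3]
    - [0,0,0,0,0,0,1]
    - [0,0,0,0,0,0,1]
    - [0,0,0,0,0,0,1]
    - [0,0,0,0,0,0,1]
    - [0,0,0,0,0,0,1]
    - [0,0,0,0,0,0,1]
  grip_force: 60

```text
t: 4.1
ee_pos: [0.6445, -0.2666, 0.0207]
ee_rot: [179.9, -0.1, 25.1]
wrist_force: [-0.8, -0.3, 5.8]
grip_width: 0.0109
grip_force: 58.7
```

jog_arm:
  plan:
    - [0,0,0,0,0,-0.01,1]
    - [0,0,0,0,0,-0.03,1]
    - [0,0,0,0,0,-0.04,1]
    - [0,0,0,0,0,-0.05,1]
    - [0,0,0,0,0,-0.04,1]
    - [0,0,0,0,0,-0.01,1]
    - [0,0,0,0,0,0,1]

```text
t: 4.97
ee_pos: [0.6432, -0.2661, 0.1992]
ee_rot: [-180.0, 0.0, 25.1]
wrist_force: [0.2, 0.2, -1.3]
grip_width: 0.0113
grip_force: 58.5
```

Run:
```python
from h import *
s=env.read_state(); print(s["t"],s["ee_pos"],s["ee_rot"],s["grip_width"],s["wrist_force"],s["torque"])
c=env.capture("wrist"); s_=env.capture("side")
m=cv2.resize(s_["image"][100:300,180:420],(720,600))
im=np.hstack([c["image"][240:,120:520], cv2.resize(s_["image"][120:240,200:400],(400,240))]); cv2.imwrite("pics/d2.png",im)
for r in env.trace("disk","wrist")[:1]:
    p=r["pixel"]; print(p,r["score"])
    ys,xs=np.nonzero(r["region"]); print(ys.min(),ys.max(),xs.min(),xs.max())
```

```text
4.975 [ 0.64320962 -0.26614785  0.19915092] [-1.79998015e+02  1.29386124e-02  2.51436282e+01] 0.01133366023706699 [ 0.22249603  0.17031948 -1.32746112] [-0.03164718 -0.00014008  0.04894978]
[285.0, 320.7] 0.74
243 358 258 381
```

View pics/d2.png

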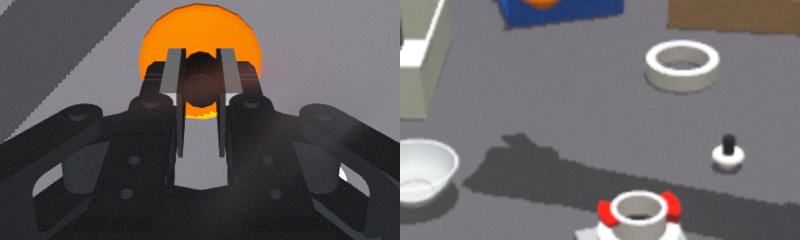

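The disk hangs level in the fingers, and its flange is centred on the tool axis at about pixel (302,320) of the full image. Next I'll stop short of the jar so the wrist camera can see it ahead.

jog_arm:
  plan:
    - [0,0,0,-0.0115,-0.0303,0,1]
    - [0,0,0,-0.0115,-0.0303,0,1]
    - [0,0,0,-0.0115,-0.0303,0,1]
    - [0,0,0,-0.0115,-0.0303,0,1]
    - [0,0,0,-0.0115,-0.0303,0,1]
    - [0,0,0,-0.0115,-0.0303,0,1]
    - [0,0,0,-0.0115,-0.0303,0,1]
    - [0,0,0,-0.0115,-0.0303,0,1]
    - [0,0,0,-0.0115,-0.0303,0,1]
    - [0,0,0,0,0,0,1]
    - [0,0,0,0,0,0,1]

```text
t: 6.5
ee_pos: [0.434, -0.0638, 0.1987]
ee_rot: [180.0, 0.0, 25.1]
wrist_force: [0.2, -0.3, -0.8]
grip_width: 0.0113
grip_force: 58.6
```

```bash
cat >> h.py <<'E'
def red(img):
    h=cv2.cvtColor(img,cv2.COLOR_BGR2HSV); return (((h[...,0]<6)|(h[...,0]>174))&(h[...,1]>150)&(h[...,2]>90)).astype(np.uint8)
E
python3 - <<'E'
from h import *
s=env.read_state(); print(s["t"],s["ee_pos"],s["ee_rot"],s["grip_width"])
c=env.capture("wrist"); cv2.imwrite("pics/w3.png",c["image"])
for t,z in [("rim",.095),("jar",.095)]:
  for r in env.trace(t,"wrist")[:1]:
    ys,xs=np.nonzero(r["region"]);p=r["pixel"]; print(t,p,r["score"],ys.min(),ys.max(),xs.min(),xs.max(),atz(c,p,z,s))
m=red(c["image"]); n,l,st,ce=cv2.connectedComponentsWithStats(m)
for i in range(1,n):
  if st[i,4]>100:
    ys,xs=np.nonzero(l==i); P=np.array([atz(c,(a,b),.094,s)[:2] for a,b in zip(ys,xs)])
    print("red",st[i],ce[i],P.mean(0))
t=env.capture("top"); m=red(t["image"]); n,l,st,ce=cv2.connectedComponentsWithStats(m)
for i in range(1,n):
  if 30<st[i,4]<400 : print("top red",st[i],atz(t,ce[i][::-1],.094))
E
```

```text
6.5 [ 0.43397035 -0.06383355  0.19874207] [1.79999332e+02 3.81676082e-02 2.51311806e+01] 0.011284636511645648
rim [65.3, 327.6] 0.98 0 139 249 407 [ 0.5267941  -0.02475911  0.095     ]
jar [63.2, 329.0] 0.66 0 139 249 407 [ 0.52812263 -0.02500382  0.095     ]
red [ 288   81   59   31 1071] [317.95518207  98.54528478] [ 0.5083881  -0.02733868]
top red [438  41  22  18 311] [ 0.89692718 -0.22737138  0.094     ]
top red [399  42  23  24 340] [ 0.89196575 -0.15511405  0.094     ]
top red [323 219  17   8  57] [ 0.56719485 -0.01203217  0.094     ]
top red [332 255   9   4  33] [ 0.50613657 -0.02140277  0.094     ]
```

View pics/w3.png

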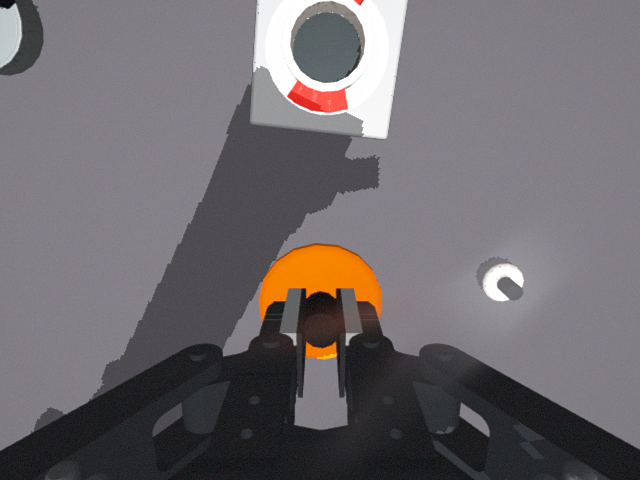

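The jar's mouth is centred near pixel (42,328), one red wing shows at (98,318) and the other is at the top edge; the held disk looks level. I'll fit the mouth precisely.

Run:
```python
from h import *
from scipy.optimize import least_squares
s=env.read_state(); im=cv2.imread("pics/w3.png"); c=env.capture("wrist")
g=cv2.cvtColor(im,cv2.COLOR_BGR2GRAY)
# inner rim edge: radial search from (42,328): first bright px
pts=[]
for a in np.radians(np.arange(0,360,4)):
    for r in np.arange(25,50,.5):
        y,x=42+r*np.sin(a),328+r*np.cos(a)
        if y<0: break
        if g[int(round(y)),int(round(x))]>195: pts.append((y,x)); break
P=np.array([atz(c,p,.095,s)[:2] for p in pts])
f=least_squares(lambda v:np.hypot(*(P-v[:2]).T)-v[2],[.527,-.025,.021],loss="soft_l1",f_scale=.0005); print("mouth",f.x,np.sqrt((f.fun**2).mean()),len(P))
C=f.x[:2]
h=cv2.cvtColor(im,cv2.COLOR_BGR2HSV); ys,xs=np.nonzero(red(im)[:140,200:420]); xs+=200
Q=np.array([atz(c,p,.094,s)[:2] for p in zip(ys,xs)])-C
near=Q[Q[:,0]<0]; ang=np.degrees(np.arctan2(-near[:,1],-near[:,0])); rr=np.hypot(*near.T); k=(rr>.029)&(rr<.037)
print("wing",np.percentile(ang[k],[1,50,99]),rr.min(),rr.max())
ys,xs=np.nonzero(cv2.inRange(h,(5,150,80),(20,255,255))); 
print("disk cols at rows",[(y,xs[ys==y].min(),xs[ys==y].max()) for y in (250,260,270,280,290)],ys.min())
```

```text
mouth [ 0.53774411 -0.01966099  0.02095189] 0.000748211343251281 90
wing [-14.27386646  14.85649375  44.08632282] 0.025613312909965772 0.03672966075580754
disk cols at rows [(250, np.int64(292), np.int64(348)), (260, np.int64(277), np.int64(362)), (270, np.int64(269), np.int64(372)), (280, np.int64(263), np.int64(376)), (290, np.int64(261), np.int64(380))] 243
```

jog_arm:
  plan:
    - [0,0,0,0.0225,0.0008,0,1]
    - [0,0,0,0.0225,0.0008,0,1]
    - [0,0,0,0.0225,0.0008,0,1]
    - [0,0,0,0.0225,0.0008,0,1]
    - [0,0,0,0.0226,0.0009,0.01,1]
    - [0,0,0,0,0,0.02,1]
    - [0,0,0,0,0,0.02,1]
    - [0,0,0,0,0,0.01,1]
    - [0,0,0,0,0,0.005,1]
    - [0,0,0,0,0,0.005,1]
    - [0,0,0,0,0,0.005,1]
    - [0,0,0,0,0,0.005,1]
    - [0,0,0,0,0,0.005,1]
    - [0,0,0,0,0,0,1]

```text
t: 8.5
ee_pos: [0.5373, -0.0193, 0.1138]
ee_rot: [-180.0, 0.0, 25.1]
wrist_force: [0.5, 0.2, -1.4]
grip_width: 0.0115
grip_force: 58.6
```

jog_arm:
  plan:
    - [0,0,0,0,0,0.003,1]
    - [0,0,0,0,0,0.003,1]
    - [0,0,0,0,0,0.002,1]
    - [0,0,0,0,0,0.002,1]
    - [0,0,0,0,0,0,1]

```text
t: 9.12
ee_pos: [0.5375, -0.0192, 0.1041]
ee_rot: [-180.0, 0.0, 25.1]
wrist_force: [0.2, 0.2, 0.6]
grip_width: 0.0109
grip_force: 58.6
```

jog_arm:
  plan:
    - [0,0,0,0,0,0.001,1]
    - [0,0,0,0,0,0.001,1]
    - [0,0,0,0,0,0,1]

```text
t: 9.5
ee_pos: [0.5378, -0.0191, 0.1036]
ee_rot: [180.0, -0.0, 25.2]
wrist_force: [-2.0, 0.1, 8.9]
grip_width: 0.0112
grip_force: 59.8
```

jog_arm:
  plan:
    - [0,0,0,0,0,0,0.4]
    - [0,0,0,0,0,0,-0.2]
    - [0,0,0,0,0,0,-1]
    - [0,0,0,0,0,0,-1]
    - [0,0,0,0,0,-0.01,-1]
    - [0,0,0,0,0,-0.03,-1]
    - [0,0,0,0,0,-0.04,-1]
    - [0,0,0,0,0,-0.04,-1]
    - [0,0,0,0,0,-0.03,-1]
    - [0,0,0,0,0,0,-1]

```text
t: 10.75
ee_pos: [0.5395, -0.019, 0.2557]
ee_rot: [179.8, -0.3, 25.1]
wrist_force: [1.0, 0.3, -0.1]
grip_width: 0.0854
grip_force: 0.0
```

Run:
```python
from h import *
s=env.read_state(); print(s["t"],s["ee_pos"],s["ee_rot"],s["grip_width"],s["wrist_force"])
c=env.capture("wrist"); S=env.capture("side"); im=c["image"]
cv2.imwrite("pics/w4.png",np.hstack([im[80:380,120:520],cv2.resize(S["image"][195:315,240:400],(400,300))]))
h=cv2.cvtColor(im,cv2.COLOR_BGR2HSV)
ys,xs=np.nonzero(cv2.inRange(h,(5,150,80),(25,255,255))[:380]); 
hull=cv2.convexHull(np.c_[xs,ys].astype(np.float32)); e=cv2.fitEllipse(hull); print(e,atz(c,e[0][::-1],.1,s))
m=red(im)[:380]; ys,xs=np.nonzero(m); Q=np.array([atz(c,p,.094,s)[:2] for p in zip(ys,xs)]); print(len(Q))
k=cv2.kmeans(Q.astype(np.float32),2,None,(3,50,1e-7),5,0)[2]; d=k[0]-k[1]; print(k,k.mean(0),np.degrees(np.arctan2(d[1],d[0])))
```

```text
10.75 [ 0.5394721  -0.01902013  0.2557471 ] [179.82488319  -0.34244329  25.14633417] 0.08539215583918103 [ 0.96145901  0.32935519 -0.07132237]
((172.62838745117188, 125.11973571777344), (129.5198974609375, 415.7593078613281), 123.09294128417969) [0.55701466 0.10537417 0.1       ]
1184
[[ 0.5078659  -0.02702634]
 [ 0.5665791  -0.01129614]] [ 0.5372225  -0.01916124] -165.00177
```

View pics/w4.png

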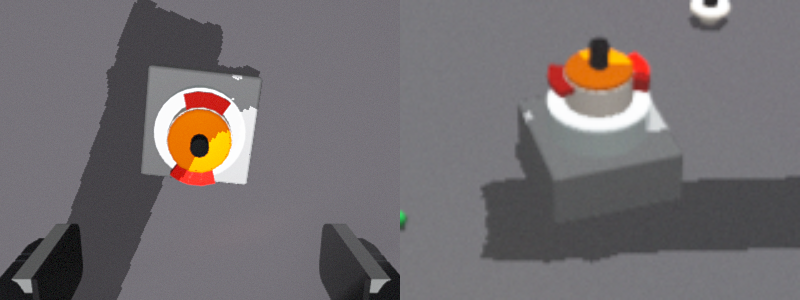

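The disk is seated level on the rim: the wrist crop shows it flat on the neck at (140,200), and the side crop shows the knob upright and the flange on the rim. Wing axis is at 15.0° in world, jar centre (0.5374, -0.0193). Next is the ring.

jog_arm:
  plan:
    - [0,0,0,0.0235,-0.0258,0,-1]
    - [0,0,0,0.0235,-0.0258,0,-1]
    - [0,0,0,0.0235,-0.0258,0,-1]
    - [0,0,0,0.0235,-0.0258,0,-1]
    - [0,0,0,0.0235,-0.0258,0,-1]
    - [0,0,0,0.0235,-0.0258,0,-1]
    - [0,0,0,0.0235,-0.0258,0,-1]
    - [0,0,0,0.0235,-0.0258,0,-1]
    - [0,0,8.5,0,0,0,-1]
    - [0,0,8.5,0,0,0,-1]
    - [0,0,8.5,0,0,0,-1]
    - [0,0,8.5,0,0,0,-1]
    - [0,0,8.5,0,0,0,-1]
    - [0,0,8.5,0,0,0,-1]
    - [0,0,0,0,0,0,-1]
    - [0,0,0,0,0,0,-1]

```text
t: 12.85
ee_pos: [0.6196, 0.2474, 0.2513]
ee_rot: [179.9, 0.1, -25.7]
wrist_force: [-0.4, -0.9, -1.1]
grip_width: 0.0855
grip_force: 0.0
```

Run:
```python
from h import *
s=env.read_state(); print(s["t"],np.round(s["q"]),s["ee_pos"],s["ee_rot"])
c=env.capture("wrist"); im=c["image"]; cv2.imwrite("pics/w5.png",im)
r=env.trace("ring","wrist")[0]; print(r["pixel"],r["score"])
h=cv2.cvtColor(im,cv2.COLOR_BGR2HSV)
m=cv2.inRange(h,(22,150,80),(35,255,255)); n,l,st,ce=cv2.connectedComponentsWithStats(m); i=1+st[1:,4].argmax(); print(st[i])
ys,xs=np.nonzero(l==i); P=np.array([atz(c,p,.068,s)[:2] for p in zip(ys,xs)]).astype(np.float32)
q=cv2.minAreaRect(P*1000); print("bar",q,np.round(cv2.boxPoints(q),1).tolist())
m=cv2.inRange(h,(100,150,40),(130,255,255)); n,l,st,ce=cv2.connectedComponentsWithStats(m)
for i in range(1,n):
  if st[i,4]>800: print("blue",st[i],ce[i],atz(c,ce[i][::-1],.02,s))
```

```text
12.85 [ -17.   24.  -12.   84.    5.   73. -145.] [0.6196018  0.24743327 0.25125471] [ 1.79921465e+02  6.42885997e-02 -2.57225927e+01]
[195.7, 325.3] 0.56
[ 314  152   25  108 2248]
bar ((619.6123046875, 241.6480712890625), (17.810245513916016, 89.50001525878906), 61.91538619995117) [[575.9000244140625, 254.89999389648438], [654.9000244140625, 212.6999969482422], [663.2999877929688, 228.39999389648438], [584.2999877929688, 270.6000061035156]]
blue [ 277  148   98   97 5016] [324.86124402 196.74362041] [0.61989829 0.24180355 0.02      ]
```

View pics/w5.png

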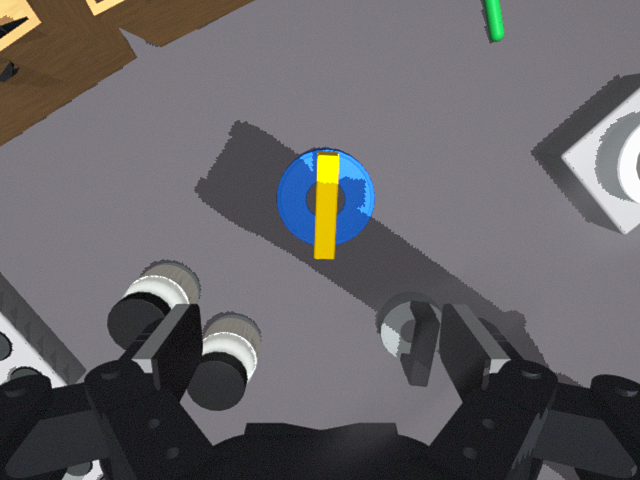

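The ring is at pixel (196,325), and its bar runs almost vertically in the image at (205,327). That gives a bar centre of (0.6196, 0.2416) and an angle of -28°. I'll align, go down and grip.

jog_arm:
  plan:
    - [0,0,2.4,0,0,0,-1]
    - [0,0,0,0.0027,0.0051,0.02,-1]
    - [0,0,0,0,0,0.03,-1]
    - [0,0,0,0,0,0.03,-1]
    - [0,0,0,0,0,0.03,-1]
    - [0,0,0,0,0,0.03,-1]
    - [0,0,0,0,0,0.03,-0.6]
    - [0,0,0,0,0,0.025,-0.4]
    - [0,0,0,0,0,0.016,-0.3]
    - [0,0,0,0,0,0,0.2]
    - [0,0,0,0,0,0,1]
    - [0,0,0,0,0,0,1]
    - [0,0,0,0,0,0,1]
    - [0,0,0,0,0,0,1]
    - [0,0,0,0,0,0,1]
  grip_force: 80

```text
t: 14.82
ee_pos: [0.621, 0.2422, 0.0426]
ee_rot: [-179.9, -0.1, -28.3]
wrist_force: [0.2, -0.1, 5.7]
grip_width: 0.0167
grip_force: 79.3
```

jog_arm:
  plan:
    - [0,0,0,0,0,-0.01,1]
    - [0,0,0,0,0,-0.03,1]
    - [0,0,0,0,0,-0.04,1]
    - [0,0,0,0,0,-0.05,1]
    - [0,0,0,0,0,-0.05,1]
    - [0,0,0,0,0,-0.02,1]
    - [0,0,0,0,0,0,1]
    - [0,0,0,0,0,0,1]

```text
t: 15.82
ee_pos: [0.619, 0.2412, 0.2395]
ee_rot: [179.8, 0.1, -28.2]
wrist_force: [-0.2, -0.4, -1.5]
grip_width: 0.0166
grip_force: 78.5
```

Run:
```python
from h import *
s=env.read_state(); print(s["t"],np.round(s["q"]),s["ee_pos"],s["ee_rot"],s["grip_width"],s["wrist_force"],s["torque"])
c=env.capture("wrist"); im=c["image"]
T=np.array(c["tool_from_camera"])
S=env.capture("side"); st=s["ee_pos"]
M=cv2.Rodrigues(np.array(S["rvec"],float))[0]
pj=cv2.projectPoints(np.array([st]),np.array(S["rvec"],float),np.array(S["tvec"],float),S["K"],None)[0].ravel(); print(pj)
x,y=int(pj[0]),int(pj[1]); x0=min(max(x-60,0),520); y0=min(max(y-20,0),390)
cv2.imwrite("pics/w6.png",np.hstack([im[180:480,120:520],cv2.resize(S["image"][y0:y0+90,x0:x0+120],(400,300))]))
h=cv2.cvtColor(im,cv2.COLOR_BGR2HSV)
m=cv2.inRange(h,(22,120,80),(35,255,255)); ys,xs=np.nonzero(m); print("yellow",ys.min(),ys.max(),xs.min(),xs.max())
m=cv2.inRange(h,(100,150,40),(130,255,255)); n,l,sx,ce=cv2.connectedComponentsWithStats(m)
for i in range(1,n):
  if sx[i,4]>800: print(sx[i])
for y in (200,230,260,290):
  q=np.nonzero(m[y])[0]; print(y,q.min() if len(q) else 0,q.max() if len(q) else 0)
# predicted: bar top corners & lip circle for a centred ring
def proj(P): 
  Q=(np.array(P)-T[:3,3])@T[:3,:3]; return np.round((Q/Q[:,2:])@c["K"].T)[:,:2].tolist()
o=.0425
print(proj([[.044,.009,o-.068],[.044,-.009,o-.068],[.046,0,o-.024],[0,.046,o-.024],[0,-.046,o-.024]]))
```

```text
15.825 [ -17.   24.  -11.   85.    5.   71. -147.] [0.61897792 0.24122479 0.23947377] [ 1.79847194e+02  1.06757242e-01 -2.82488661e+01] 0.016564800667741235 [-0.15291982 -0.44402725 -1.4859514 ] [-0.02331223 -0.05278894 -0.04131274]
[252.96602207 246.96847776]
yellow 196 429 292 349
[  216   183   210   165 15556]
200 266 376
230 236 405
260 221 421
290 217 425
[[349.0, 214.0], [288.0, 214.0], [319.0, 185.0], [425.0, 291.0], [213.0, 291.0]]
```

View pics/w6.png

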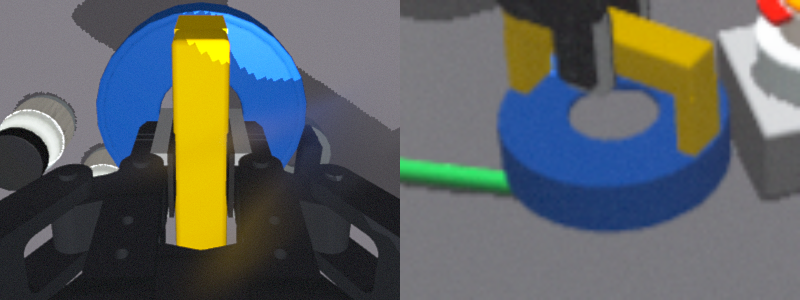

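The ring hangs level with the bar centred between the fingers. The lip outline matches the predicted one within 2 to 4 pixels, so the hand-to-ring offset is under 1 mm. Now over the jar, turning the bar to 80°, which is 65° from the wings.

jog_arm:
  plan:
    - [0,0,0,0.0064,0.0335,0,1]
    - [0,0,0,0.0064,0.0335,0,1]
    - [0,0,0,0.0064,0.0335,0,1]
    - [0,0,0,0.0064,0.0335,0,1]
    - [0,0,0,0.0064,0.0335,0,1]
    - [0,0,0,0.0064,0.0335,0,1]
    - [0,0,0,0.0064,0.0335,0,1]
    - [0,0,0,0.0064,0.0335,0,1]
    - [0,0,-9,0,0,0,1]
    - [0,0,-9,0,0,0,1]
    - [0,0,-9,0,0,0,1]
    - [0,0,-9,0,0,0,1]
    - [0,0,-9,0,0,0,1]
    - [0,0,-9,0,0,0,1]
    - [0,0,-9,0,0,0,1]
    - [0,0,-9,0,0,0,1]
    - [0,0,-9,0,0,0,1]
    - [0,0,-9,0,0,0,1]
    - [0,0,-9,0,0,0,1]
    - [0,0,-9,0,0,0,1]

```text
t: 18.42
ee_pos: [0.5375, -0.0186, 0.24]
ee_rot: [-179.9, 0.0, 80.0]
wrist_force: [0.1, 0.7, -0.6]
grip_width: 0.0166
grip_force: 78.5
```

jog_arm:
  plan:
    - [0,0,0,0,0,0.02,1]
    - [0,0,0,0,0,0.03,1]
    - [0,0,0,0,0,0,1]
    - [0,0,0,0,0,0,1]

```text
t: 18.92
ee_pos: [0.5386, -0.0185, 0.1916]
ee_rot: [180.0, -0.0, 79.7]
wrist_force: [0.3, 0.4, -0.1]
grip_width: 0.0165
grip_force: 78.5
```

jog_arm:
  plan:
    - [0,0,0,0,-0.0005,0.02,1]
    - [0,0,0,0,0,0.015,1]
    - [0,0,0,0,0,0.01,1]
    - [0,0,0,0,0,0.004,1]
    - [0,0,0,0,0,0.004,1]
    - [0,0,0,0,0,0.003,1]
    - [0,0,0,0,0,0.003,1]
    - [0,0,0,0,0,0,1]

```text
t: 19.92
ee_pos: [0.5377, -0.0185, 0.1321]
ee_rot: [-180.0, 0.0, 79.7]
wrist_force: [0.4, -0.1, -1.4]
grip_width: 0.0166
grip_force: 78.6
```

jog_arm:
  plan:
    - [0,0,0,0,0,0.003,1]
    - [0,0,0,0,0,0.003,1]
    - [0,0,0,0,0,0.002,1]
    - [0,0,0,0,0,0.001,1]
    - [0,0,0,0,0,0,1]

```text
t: 20.55
ee_pos: [0.5378, -0.0185, 0.1232]
ee_rot: [-180.0, 0.0, 79.7]
wrist_force: [-1.0, 0.2, -1.0]
grip_width: 0.0167
grip_force: 78.6
```

jog_arm:
  plan:
    - [0,0,0,0,0,0.001,1]
    - [0,0,0,0,0,0.001,1]
    - [0,0,0,0,0,0,1]

```text
t: 20.92
ee_pos: [0.538, -0.0185, 0.1226]
ee_rot: [180.0, 0.0, 79.7]
wrist_force: [-2.6, -0.8, 6.6]
grip_width: 0.017
grip_force: 79.8
```

Contact is at the expected height, so the lip is resting on the disk. Twisting clockwise 65°.

jog_arm:
  plan:
    - [0,0,5,0,0,-0.0003,1]
    - [0,0,5,0,0,0,1]
    - [0,0,5,0,0,0,1]
    - [0,0,5,0,0,0,1]
    - [0,0,5,0,0,0,1]
    - [0,0,5,0,0,0,1]
    - [0,0,0,0,0,0,1]

```text
t: 21.8
ee_pos: [0.5386, -0.0186, 0.1226]
ee_rot: [179.9, -0.1, 49.8]
wrist_force: [-0.2, -1.6, 4.8]
grip_width: 0.0166
grip_force: 79.4
```

jog_arm:
  plan:
    - [0,0,5,0,0,0,1]
    - [0,0,5,0,0,0,1]
    - [0,0,5,0,0,0,1]
    - [0,0,5,0,0,0,1]
    - [0,0,5,0,0,0,1]
    - [0,0,5,0,0,0,1]
    - [0,0,5,0,0,0,1]
    - [0,0,0,0,0,0,1]
    - [0,0,0,0,0,0,1]

```text
t: 22.92
ee_pos: [0.5389, -0.0184, 0.1226]
ee_rot: [180.0, -0.1, 14.9]
wrist_force: [-0.8, 0.0, 5.2]
grip_width: 0.0164
grip_force: 79.5
```

jog_arm:
  plan:
    - [0,0,0,0,0,0,0.3]
    - [0,0,0,0,0,0,-0.3]
    - [0,0,0,0,0,0,-0.5]
    - [0,0,0,0,0,0,-0.5]
    - [0,0,0,0,0,-0.01,-0.5]
    - [0,0,0,0,0,-0.03,-0.5]
    - [0,0,0,0,0,-0.04,-1]
    - [0,0,0,0,0,-0.04,-1]
    - [0,0,0,0,0,-0.04,-1]
    - [0,0,0,0,0,0,-1]
    - [0,0,0,0,0,0,-1]

```text
t: 24.3
ee_pos: [0.5374, -0.0185, 0.2815]
ee_rot: [180.0, 0.0, 14.7]
wrist_force: [-0.5, -0.4, 0.1]
grip_width: 0.0851
grip_force: 0.0
```

Run:
```python
from h import *
s=env.read_state(); print(s["t"],s["ee_pos"],s["ee_rot"],s["wrist_force"])
c=env.capture("wrist"); S=env.capture("side"); im=c["image"]
cv2.imwrite("pics/w7.png",np.hstack([im[60:360,120:520],cv2.resize(S["image"][170:290,240:400],(400,300))]))
h=cv2.cvtColor(im,cv2.COLOR_BGR2HSV)
m=cv2.inRange(h,(22,150,80),(35,255,255)); n,l,st,ce=cv2.connectedComponentsWithStats(m); i=1+st[1:,4].argmax()
ys,xs=np.nonzero(l==i); P=np.array([atz(c,p,.148,s)[:2] for p in zip(ys,xs)]).astype(np.float32)
q=cv2.minAreaRect(P*1000); b=cv2.boxPoints(q); e=[b[1]-b[0],b[2]-b[1]]; e=max(e,key=np.linalg.norm); print("bar",q,np.degrees(np.arctan2(e[1],e[0])))
```

```text
24.3 [ 0.53741311 -0.01850722  0.28154082] [1.79993314e+02 1.28408019e-02 1.47473897e+01] [-0.45693075 -0.35245148  0.05947809]
bar ((539.2077026367188, -21.75011444091797), (90.10123443603516, 23.15467071533203), 14.302525520324707) 14.302531
```

View pics/w7.png

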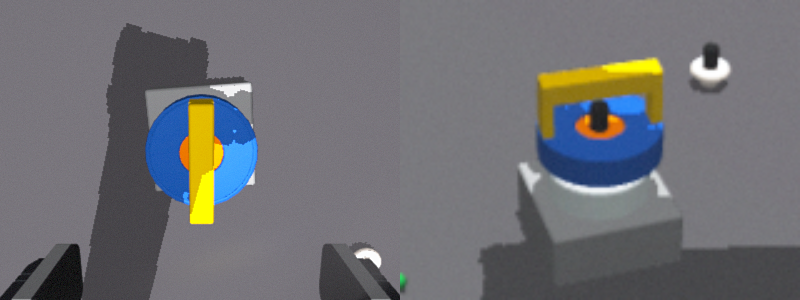

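The ring sits level on the jar. The bar lies at 14.3°, in line with the wings at 15°, and the orange disk shows inside the lip. The gripper is clear.

```bash
python3 -c "
from workcell import env; print(env.hand_in())"
```

```text
the job is handed in; nothing more can be done
None
```

The jar is closed and the job handed in at about 24 s: the disk is fully seated, and the ring is level and twisted clockwise until its bar is in line with the wings (measured 14.3° against 15°); the gripper is clear.

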